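# Scoop the fired discs out from under the drying rack

### The job

Slide the flat steel scoop under the lower shelf of the wire drying rack, gather both clay discs lying there onto its pan together, and carry them out on it to the brown ware board. Tip them off gently, without dropping them, so that both lie flat and wholly on the board, and do not shift the two discs already there. Then lay the scoop flat on the bare table and let go; leave everything else where it is and do not bump the rack with the arm or gripper.

Things in the scene. Friction and masses are not known exactly. Their poses are not given: they have to be found in the camera images.
- rack: Two-shelf steel wire drying rack, fixed on the table to the robot's left, 324 wide (y), 172 deep, 185 mm tall. Origin: on the table under the middle of the lower shelf's front lip; x points level into the rack (roughly to the robot's left), y along the lip towards the robot, z up. Its open front faces the middle of the table. Bare table beneath the lower shelf, clear between the posts from y -150 to +150 mm. Shelf wires 32 mm apart.
- rack_lip (a point): Middle of the lower edge of the rack's lower front lip, a flat bar 4 mm thick (x 0 to 4 mm in the rack's frame) reaching from 55 to 85 mm above the table; this point is 55 mm up. The wires of the lower shelf lie behind it, undersides 79 mm up.
- rack_stop (a point): Foot of the rack's rear stop bar, at the middle of its front face: (130, 0, 0) mm in the rack's frame, on the table. The bar is fixed, runs over the whole width and is 30 mm tall.
- rack_upper (a point): Middle of the lower edge of the upper shelf's front bar, 152 mm above the table; the bar is 28 mm tall and its front face stands 30 mm further out than the lower lip (x = -30 mm in the rack's frame), so a hand or gripper working close to the lip must lean back, away from the rack.
- scoop: Loose flat steel scoop, about 0.3 kg, lying on the table ahead of the robot. Origin: centre of the pan's underside; x to the open nose, y across, z up. Pan x -57.5 to +57.5, y -89 to +89 mm; floor 3 mm thick; side walls 14 mm tall from x -57 to +22 mm, 172 mm clear between them; back wall 16 mm tall. Discs slide off it by themselves with the nose tipped 30 deg down; below 12 deg they stay.
- scoop_nose (a point): Middle of the scoop's straight front (nose) edge, at its underside: (57.5, 0, 0) mm in the scoop's frame. The edge is 1 mm thick and the floor rises to 3 mm over the 25 mm behind it.
- scoop_grip (a point): Point on the axis of the scoop's wooden grip: (-99, 0, 58.5) mm in the scoop's frame, axes parallel to the scoop's. The grip is a straight bar 24 mm wide (y) and 27 mm thick on the scoop's middle line behind the pan, leaning back 32 deg from vertical along (-0.53, 0, 0.848); the wood reaches from 48 mm below this point to 26 mm above it along that axis.
- disc_a_center (a point): Centre (5 mm above the underside) of the one farther from the robot (-y side) of two flat fired-clay discs side by side, 70 to 86 mm apart, on the table beneath the lower shelf: 66 mm across, 10 mm thick, 66 g, lower edge bevelled 3 mm; z is the axis. It lies just in front of the stop bar: a scoop nose pushed along the table drives it against the bar and then slips beneath it.
- disc_b_center (a point): Centre (5 mm above the underside) of the one nearer the robot (+y side) of two flat fired-clay discs side by side, 70 to 86 mm apart, on the table beneath the lower shelf: 66 mm across, 10 mm thick, 66 g, lower edge bevelled 3 mm; z is the axis. It lies just in front of the stop bar: a scoop nose pushed along the table drives it against the bar and then slips beneath it.
- board: Brown ware board lying fixed on the table to the robot's right, 300 (x) by 260 (y) by 9 mm thick, flat, no rim. Origin: centre of its underside; x away from the robot and to its left, z up. Its far end, beyond x = +60 mm, already carries two discs; the rest is free.
- laid_a_center (a point): Centre of one of the two like discs (66 mm across, 10 mm thick) that already lie at the far end of the ware board, around x = +106 mm in the board's frame; to be left alone.
- laid_b_center (a point): Centre of one of the two like discs (66 mm across, 10 mm thick) that already lie at the far end of the ware board, around x = +106 mm in the board's frame; to be left alone.
- spray_bottle: White spray bottle with a black trigger head, 76 mm across, 181 mm tall, beyond the scoop. Origin at its underside. Bystander.
- brush_pot: Pinkish clay pot with brushes standing in it, 80 mm across, 90 mm tall (brushes to 205 mm), beyond the scoop. Origin at its underside. Bystander.
- bowl: Pinkish clay bowl, 84 mm across, 42 mm tall, standing on the rack's upper shelf at the end nearer the robot. Origin at its underside. Bystander.
- strip: Flat wooden strip, 140 x 26 x 8 mm, on the table between the scoop and the brush pot. Origin at its underside. Bystander.
- rib: Flat wooden rib (smoothing tool), 118 x 45 x 6 mm, rounded at one end, on the table between the robot, the scoop and the board. Origin at its underside. Bystander.
- mould: White plaster mould, a round block 100 mm across and 38 mm tall, on the far left of the table, behind the rack. Origin at its underside. Bystander.

How it is judged (in metres and radians):
On the way, in this order (a step that is already met when the one before it is completed fails the run):
1. both discs lie on the scoop's pan, wholly out from under the rack (x of disc_a_center in the frame of scoop between -0.058 and 0.045 m and y of disc_a_center in the frame of scoop between -0.09 and 0.09 m and z of disc_a_center in the frame of scoop between 0 and 0.022 m and x of disc_b_center in the frame of scoop between -0.058 and 0.045 m and y of disc_b_center in the frame of scoop between -0.09 and 0.09 m and z of disc_b_center in the frame of scoop between 0 and 0.022 m and x of each of disc_a_center, disc_b_center in the frame of rack below -0.034 m), for 0.2 s.
2. both discs lie flat and wholly on the ware board (x of disc_a_center in the frame of board between -0.117 and 0.117 m and y of disc_a_center in the frame of board between -0.097 and 0.097 m and z of disc_a_center in the frame of board between 0.01 and 0.018 m and angle between the z axis of each of disc_a_center, disc_b_center and the z axis of board, either way round below 0.12 rad and x of disc_b_center in the frame of board between -0.117 and 0.117 m and y of disc_b_center in the frame of board between -0.097 and 0.097 m and z of disc_b_center in the frame of board between 0.01 and 0.018 m), for 0.2 s.
At the end, for the whole second after the job is handed in: Both discs lie at rest, flat (within 0.12 rad) and wholly on the ware board (centre at least 33 mm inside every edge, 10 to 18 mm above the table), and the scoop lies at rest flat on the bare table (underside within 6 mm of the table's height, tilt under 0.08 rad) (all of step 2 and linear speed of each of disc_a, disc_b, scoop below 0.02 m/s and height (world z) of scoop between -0.004 and 0.006 m and angle between scoop's own z axis and vertical below 0.08 rad); the robot touches nothing.
It fails at once if the spray bottle, brush pot, bowl, strip, rib or mould is moved by more than 20 mm (distance of any of spray_bottle, brush_pot, bowl, strip, rib, mould from where it was at the start of the episode above 0.02 m).
It fails at once if a disc already on the board is shifted by more than 15 mm (distance of any of laid_a_center, laid_b_center from where it was at the start of the episode above 0.015 m).
It fails at once if the arm or gripper bumps the rack (over 5 N) (contact force between any of the arm, the fingers and rack above 5 N).
It fails at once if a gathered disc is dropped: it comes down on the table or board (centre below 35 mm) at more than 0.8 m/s ((linear speed of disc_a above 0.8 m/s and height (world z) of disc_a_center below 0.035 m) or (linear speed of disc_b above 0.8 m/s and height (world z) of disc_b_center below 0.035 m)).
It also fails if it takes over 67 s, if anything falls off the work surface, if the arm or the gripper's body presses on something with over 40 N, if the wrist force passes 120 N, or if a joint passes its speed limit or range.

### The arm

A 6-joint arm with a two-finger parallel gripper is mounted at the origin on the work surface. World frame = base frame: x ahead of the robot, y to its left, z up, the work surface at z = 0. Lengths are in m, angles in degrees, forces in N, time in s.
With the tool pointing down it reaches from about 0.4 to 0.825 m from the base axis. Payload 7 kg.
Tool frame: the origin (TCP) lies on the centre line of the jaws, within the pads' length; the fingertips stand 11 mm ahead of it and the grasp point (between the pads) lies 8 mm behind it; z points along the fingers, y is the direction in which the jaws open and shut (so a half turn about z gives the same grasp; the last joint's range is limited). The gripper opens to 88 mm and grips with 3 to 60 N. Pads are 19 mm wide; open, the fingers measure 130 mm over their backs; the gripper's body (78 mm by 193 mm) begins 47 mm behind the grasp point.
Start: joints at [16.507, 20.546, 0.682, 0, -70.136, -16.507], TCP at [0.675, -0, 0.238] pointing down, gripper open.
Joint ranges: [-176.03, 176.03], [-82.01, 121.73], [-58.28, 71.71], [-173.87, 95.51], [-174.79, -0.11], [-173.66, 173.66]. Speed limits (degrees/s): [136.94, 136.94, 172.46, 180, 180, 180].

### API

Orientations are given as [roll, pitch, yaw] about the fixed x, y, z axes, in that order (R = Rz(yaw) Ry(pitch) Rx(roll)).
In Python, from plant import ctrl, cams, order gives the robot as it stands.
- The arm moves only by the tool jog_arm, never from a script. Its argument "motion" is a list of rows, each an object with "offset": the shift along the tool's x, y, z in mm, a list of three; "roll": the turn about the tool's z in rad; "hand": the finger opening in mm, from 0 to 87.6. A call has 1 to 20 rows; each row is the pose to reach, as a shift and turn from the pose commanded when the call began, along the tool's axes at that moment; what a row does not reach only later rows make up. A row lasts 1/12 s, in which the tool goes at most 41.7 mm and 7.16 degrees, less where a joint would pass 70% of its speed; a pose out of reach is approached as far as the arm can. A call with a gripper value outside its range is refused whole. The fingers move at their own pace and stop on an object; the grip force is fixed at half the most. Time passes only in rows, so rows that repeat a pose let the fingers close. It gives the time, the measured TCP pose, the force and the opening at its end, in the units of the state.
- ctrl.get_obs(): the state, without advancing time (a new reading comes with each control period).
- cams.snapshot(name): name is "scene" or "side" or "wrist"; returns a dict with "img" (400x640x3 uint8, red, green, blue), "K" (3x3 intrinsics, pixels), "D" ([k1, k2, p1, p2, k3] as OpenCV has them; the pictures are not rectified), "cam_to_world" (4x4, takes a point from camera to world coordinates); the wrist camera has in their place "T_tool_cam" (4x4, takes a point from camera to tool coordinates, whose origin is the TCP and whose axes are the flange's). Camera axes: x right, y down, z forward; pixel columns grow to the right and rows downward; lengths in m; the calibration is good to about 2 mm. A picture is of the moment at which its call begins: read the wrist's pose just before it. There is no depth.
- order.close_job(): hands the job in, once; it reports no verdict.
The state is a dict: "clock": time; "joint_pos": joint angles; "qvel": joint speeds; "tau": joint torques, N m; "tool_pos": TCP position; "orientation": TCP orientation; "force": force on the tool from outside, world axes, zero at the start; "moment": the same for the moment, N m; "opening": finger opening in m.
Only numpy, scipy, OpenCV 4.12 (cv2) and the standard library are available. Lean on these libraries where they do the work, as an engineer would, in place of code of your own. Each camera call takes 0.05 s, during which the arm holds its last target. There are 200 camera calls.

## Working session

There is one attempt and no reset: what is moved stays moved. The work goes in short steps, Python scripts to look and compute and a tool call to move; the robot and the scene stay as the last step left them, time stands still between calls to the robot, and variables do not carry over. Pictures are saved under pics/ and viewed, about 8 in all and at most 12, crops included, and the job is handed in when it is done.

Besides the shell and the picture viewer there is one more tool, called after "Emit:" by a JSON object that holds its "method" and its "body". jog_arm: Moves the arm, as the interface text tells. Its arguments: {"type":"object","properties":{"motion":{"type":"array"}},"required":["motion"]}

```bash
mkdir -p pics; ls; cat > h.py <<'E'
import cv2,numpy as np
from plant import ctrl,cams,order
def snap(n,f):
    s=cams.snapshot(n); cv2.imwrite(f'pics/{f}.png',s['img'][:,:,::-1]); np.savez(f'pics/{f}.npz',**s); return s
E
python3 - <<'E'
from h import *
a=snap('scene','a'); b=snap('side','b')
for s in(a,b): print(s['K'].round(1).tolist(),np.round(s['D'],4).tolist(),s['cam_to_world'].round(3).tolist())
print({k:np.round(v,3).tolist() for k,v in ctrl.get_obs().items()})
cv2.imwrite('pics/ab.png',np.vstack([a['img'],b['img']])[:,:,::-1][:, :]) 
E
```

```text
pics
[[369.1, 0.0, 319.5], [0.0, 369.1, 201.8], [0.0, 0.0, 1.0]] [0.0178, 0.0, 0.0, 0.0, 0.0] [[0.315, 0.737, -0.598, 1.099], [0.949, -0.235, 0.209, -0.11], [0.014, -0.633, -0.774, 0.793], [0.0, 0.0, 0.0, 1.0]]
[[494.4, 0.0, 323.9], [0.0, 494.4, 211.1], [0.0, 0.0, 1.0]] [-0.0048, 0.0, 0.0, 0.0, 0.0] [[-1.0, -0.019, 0.019, 0.562], [-0.026, 0.465, -0.885, 1.098], [0.009, -0.885, -0.465, 0.703], [0.0, 0.0, 0.0, 1.0]]
{'clock': 0.1, 'joint_pos': [16.508, 20.587, 0.64, -0.017, -70.136, -16.507], 'qvel': [-0.014, -0.111, 0.001, 0.104, -0.115, 0.088], 'tau': [-0.001, -58.417, 29.375, 7.016, 0.01, -0.0], 'tool_pos': [0.675, -0.0, 0.237], 'orientation': [179.916, -0.008, -90.005], 'force': [1.328, 0.432, 0.422], 'moment': [-0.018, 0.023, -0.009], 'opening': 0.088}
```

View pics/a.png

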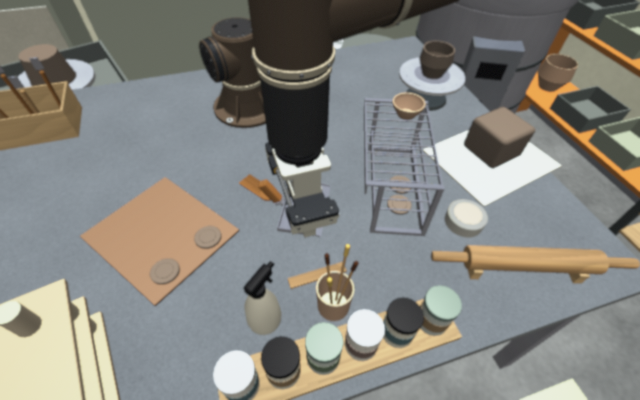

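View pics/b.png

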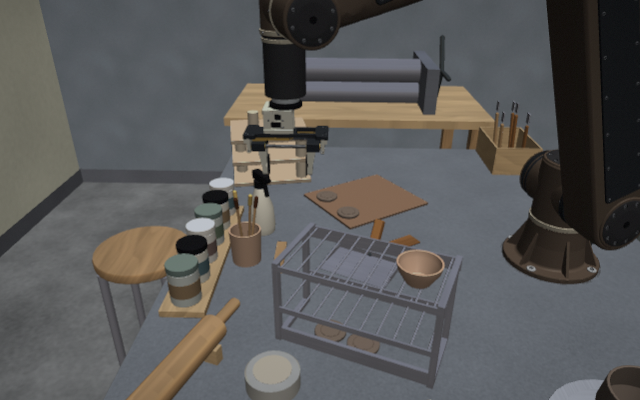

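```bash
python3 - <<'E'
from h import *
o=ctrl.get_obs(); w=snap('wrist','w0'); np.savez('pics/w0_o.npz',p=o['tool_pos'],r=o['orientation'])
print(w['K'].round(1).tolist(),np.round(w['D'],4).tolist(),w['T_tool_cam'].round(3).tolist())
a=cv2.imread('pics/a.png'); c=a[60:320,70:470]; b=cv2.imread('pics/b.png')[140:400,200:500]
cv2.imwrite('pics/c.png',cv2.resize(c,None,fx=2,fy=2,interpolation=cv2.INTER_CUBIC))
cv2.imwrite('pics/d.png',cv2.resize(b,None,fx=2.3,fy=2.3,interpolation=cv2.INTER_CUBIC))
E
```

```text
[[277.6, 0.0, 318.9], [0.0, 277.6, 201.1], [0.0, 0.0, 1.0]] [-0.0458, 0.0, 0.0, 0.0, 0.0] [[0.001, -0.963, -0.268, 0.072], [1.0, 0.001, 0.0, -0.001], [0.0, -0.268, 0.963, -0.146], [0.0, 0.0, 0.0, 1.0]]
```

View pics/w0.png

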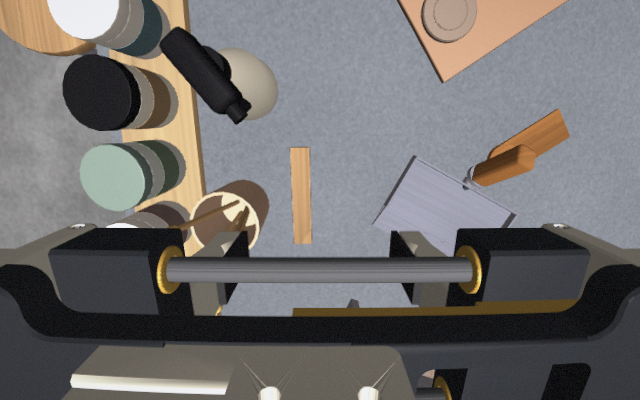

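View pics/c.png

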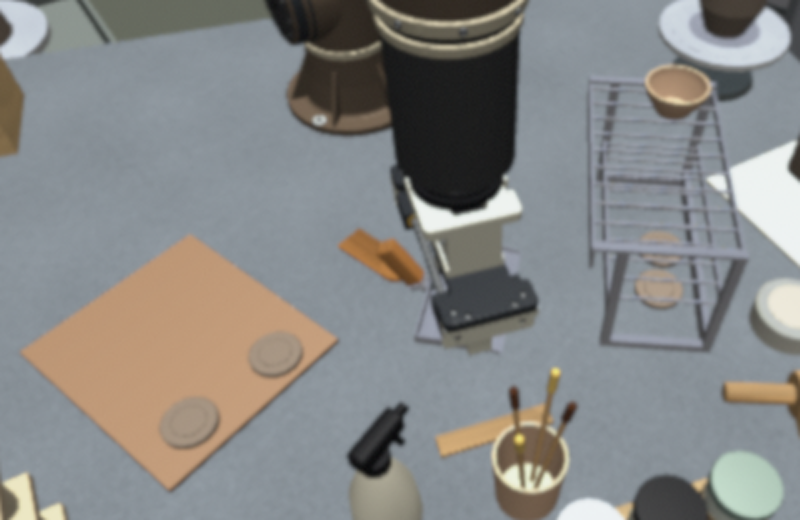

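View pics/d.png

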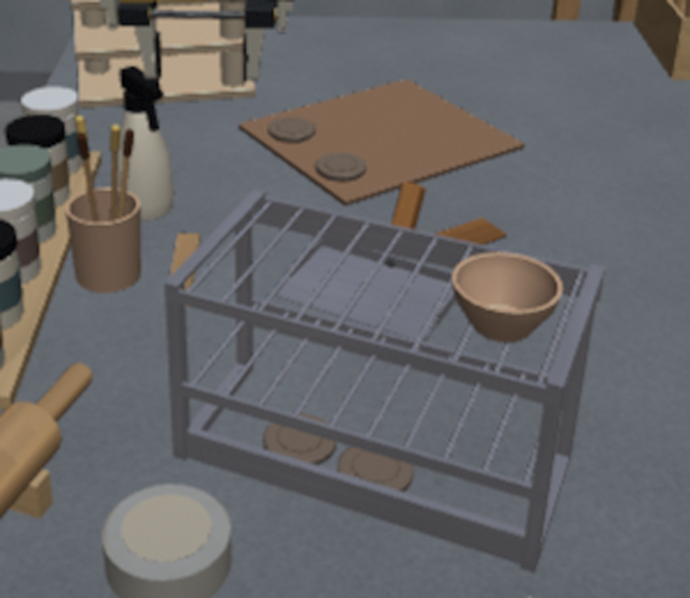

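```bash
cat >> h.py <<'E'
from scipy.spatial.transform import Rotation as Ro
def pose(p,r):
    T=np.eye(4);T[:3,:3]=Ro.from_euler('xyz',r,degrees=True).as_matrix();T[:3,3]=p;return T
def load(f):
    s=dict(np.load(f'pics/{f}.npz'))
    if 'T_tool_cam' in s:
        o=np.load(f'pics/{f}_o.npz'); s['cam_to_world']=pose(o['p'],o['r'])@s['T_tool_cam']
    return s
def wsnap(f):
    o=ctrl.get_obs(); np.savez(f'pics/{f}_o.npz',p=o['tool_pos'],r=o['orientation']); snap('wrist',f)
def ray(s,uv):
    d=cv2.undistortPoints(np.array([[uv]],float),s['K'],s['D'])[0,0]
    return s['cam_to_world'][:3,3],s['cam_to_world'][:3,:3]@np.r_[d,1]
def onz(s,uv,z):
    c,d=ray(s,uv); return c+d*(z-c[2])/d[2]
def tri(*su):
    A=np.zeros((3,3));b=np.zeros(3)
    for s,uv in su:
        c,d=ray(s,uv);d=d/np.linalg.norm(d);P=np.eye(3)-np.outer(d,d);A+=P;b+=P@c
    return np.linalg.solve(A,b)
def proj(s,X):
    M=np.linalg.inv(s['cam_to_world']); 
    return cv2.projectPoints(np.atleast_2d(X).astype(float),cv2.Rodrigues(M[:3,:3])[0],M[:3,3],s['K'],s['D'])[0][:,0]
E
python3 - <<'E'
from h import *
a=load('a');b=load('b');w=load('w0')
ca=lambda u,v:(70+u/2,60+v/2); cb=lambda u,v:(200+u/2.3,140+v/2.3)
for n,p,q in [('disc_a',(660,288),(299,440)),('disc_b',(661,247),(376,468)),('laid1',(275,353),(340,165)),('laid2',(190,421),(291,128)),
  ('upfrontfar',(595,246),(262,194)),('upfrontnear',(588,78),(603,262)),('frontfootfar',(612,343),(243,367)),('rearfootfar',(712,346),(180,457)),
  ('boardN',(190,236),(522,146)),('boardF',(170,489),(242,128)),('boardR',(22,353),(406,81)),('boardL',(336,340),(346,200))]:
    print(n,tri((a,ca(*p)),(b,cb(*q))).round(4))
for n,p,z in [('panback1',(415,155),.016),('panback2',(515,213),.016),('griptop',(520,152),.08),('sidefar',(374,222),0.003),('boardL',(443,81),.009)]:
    print(n,onz(w,p,z).round(4))
E
```

```text
disc_a [0.5652 0.3098 0.0078]
disc_b [0.4977 0.3445 0.0088]
laid1 [ 0.5195 -0.2037  0.0175]
laid2 [ 0.5852 -0.3099  0.0176]
upfrontfar [0.6052 0.1737 0.1829]
upfrontnear [0.3143 0.2864 0.1861]
frontfootfar [0.6248 0.2091 0.0073]
rearfootfar [0.6706 0.3323 0.0047]
boardN [ 0.2691 -0.2938  0.0049]
boardF [ 0.6549 -0.3406  0.0011]
boardR [ 0.4131 -0.5055  0.0057]
boardL [ 0.5141 -0.1283  0.0074]
panback1 [ 0.5483 -0.0333  0.016 ]
panback2 [0.3959 0.0473 0.016 ]
griptop [ 0.4524 -0.0446  0.08  ]
sidefar [0.5949 0.065  0.003 ]
boardL [ 0.5178 -0.1264  0.009 ]
```

Emit:
{"method": "jog_arm", "body": {"motion": [{"offset":[-20,20,-42],"roll":0.1,"hand":87},{"offset":[-45,40,-82],"roll":0.2,"hand":87},{"offset":[-75,65,-82],"roll":0.37,"hand":87},{"offset":[-228,184,-82],"roll":0.37,"hand":87},{"offset":[-228,184,-82],"roll":0.37,"hand":87},{"offset":[-228,184,-82],"roll":0.37,"hand":87},{"offset":[-228,184,-82],"roll":0.37,"hand":87},{"offset":[-228,184,-82],"roll":0.37,"hand":87},{"offset":[-228,184,-82],"roll":0.37,"hand":87},{"offset":[-228,184,-82],"roll":0.37,"hand":87},{"offset":[-228,184,-82],"roll":0.37,"hand":87}]}}

```text
clock: 1.07
tool_pos: [0.4908, 0.2282, 0.3196]
orientation: [-180.0, -0.0, -111.1]
force: [0.9, -1.0, 0.3]
opening: 0.0871
```

```bash
python3 - <<'E'
from h import *
o=ctrl.get_obs();print(o['clock'],o['tool_pos'],o['orientation'])
wsnap('v1'); a=cv2.imread('pics/v1.png'); cv2.imwrite('pics/v1b.png',cv2.resize(a,(800,500),interpolation=cv2.INTER_CUBIC))
E
```

```text
1.0667 [0.49079444 0.22817686 0.31956995] [-1.79997810e+02 -5.82935289e-03 -1.11128516e+02]
```

View pics/v1b.png

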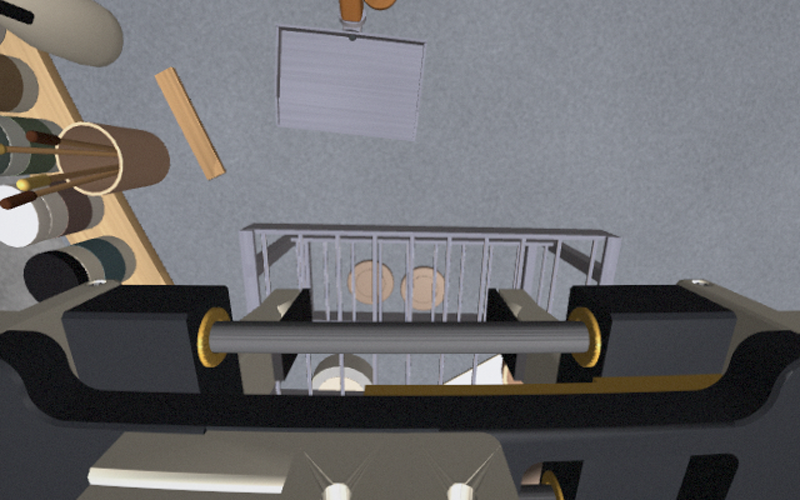

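```bash
python3 - <<'E'
from h import *
v=load('v1'); s=1/1.25
g=cv2.cvtColor(cv2.imread('pics/v1.png'),cv2.COLOR_BGR2GRAY)
for u in (230,265,310,350,390,440): print(u,g[174:196,u].tolist())
P=lambda u,v_,z:onz(v,(u*s,v_*s),z)
for n,p,z in [('barL',(241,226),.152),('barR',(619,234),.152),('discA',(371,282),.01),('discB',(423,287),.01),('c1 back far',(278,27),.016),('c2 back near',(425,42),.016),('nose far',(278,126),.001),('nose near',(416,141),.001),('sidefront near',(420,106),.003)]: print(n,P(*p,z).round(4))
L,R=P(241,226,.152),P(619,234,.152);print(np.linalg.norm(L-R),np.degrees(np.arctan2(*(R-L)[[1,0]])))
for u in(300,330,250): print('stopcol',u,g[240:262,u].tolist())
E
```

```text
230 [139, 137, 139, 142, 126, 72, 70, 72, 72, 101, 144, 155, 156, 132, 71, 75, 72, 77, 78, 81, 83, 79]
265 [144, 144, 144, 146, 140, 112, 75, 73, 74, 75, 114, 154, 154, 146, 112, 72, 99, 138, 157, 151, 147, 142]
310 [141, 142, 146, 146, 146, 130, 95, 72, 75, 76, 83, 126, 156, 156, 142, 99, 76, 106, 147, 156, 150, 146]
350 [142, 138, 139, 140, 139, 135, 119, 85, 72, 71, 73, 95, 134, 157, 154, 132, 83, 75, 118, 157, 154, 142]
390 [137, 137, 140, 139, 141, 141, 138, 117, 74, 74, 70, 73, 103, 140, 152, 151, 154, 158, 164, 166, 157, 159]
440 [142, 139, 137, 140, 140, 142, 142, 138, 126, 71, 74, 70, 73, 97, 144, 159, 150, 122, 74, 92, 132, 155]
barL [0.6249 0.167  0.152 ]
barR [0.2971 0.3011 0.152 ]
discA [0.5633 0.3069 0.01  ]
discB [0.498 0.34  0.01 ]
c1 back far [ 0.5444 -0.0261  0.016 ]
c2 back near [0.3907 0.0517 0.016 ]
nose far [0.5963 0.0713 0.001 ]
nose near [0.4387 0.1525 0.001 ]
sidefront near [0.4195 0.1149 0.003 ]
0.3541099365575675 157.75069358529043
stopcol 300 [160, 157, 155, 160, 158, 157, 158, 155, 158, 163, 154, 159, 157, 158, 157, 156, 142, 92, 40, 38, 43, 59]
stopcol 330 [160, 162, 163, 161, 162, 155, 145, 141, 141, 127, 99, 81, 79, 81, 77, 74, 69, 54, 39, 35, 47, 61]
stopcol 250 [106, 108, 103, 98, 96, 97, 92, 93, 86, 80, 74, 73, 75, 66, 66, 80, 97, 65, 41, 44, 51, 61]
```

```bash
python3 - <<'E'
from h import *
v=load('v1')
U=[230,265,310,350,390,440]
B=[178.35,179.1,179.66,180.35,181.23,182.35];T=[183.14,183.8,184.56,185.3,186.1,187.2]
pb=np.array([onz(v,(u,r),.152) for u,r in zip(U,B)]);pt=np.array([onz(v,(u,r),.180) for u,r in zip(U,T)])
for p in(pb,pt):
    k=np.polyfit(p[:,0],p[:,1],1);print(k,np.degrees(np.arctan(k[0])),(p[:,1]-np.polyval(k,p[:,0])).round(4))
q=np.r_[pb,pt];k=np.polyfit(q[:,0],q[:,1],1)
th=np.arctan(k[0]);Y=-np.array([np.cos(th),np.sin(th)]);X=np.array([-np.sin(th),np.cos(th)])
L,R=onz(v,(241/1.25,227/1.25),.180)[:2],onz(v,(619/1.25,237/1.25),.18)[:2]
m=(L+R)/2; m=np.array([m[0],np.polyval(k,m[0])]); o=m+.03*X
print('len',np.linalg.norm(L-R),'yawX',np.degrees(np.arctan2(X[1],X[0])),'origin',o)
f=lambda p:np.round([(p-o)@X,(p-o)@Y],4)
for n,p in dict(A1=(.5633,.3069),A2=(.5652,.3098),B1=(.498,.34),B2=(.4977,.3445),scoop=(.4925,.0624),rearfootfar=(.6706,.3323),frontfootfar=(.6248,.2091)).items(): print(n,f(np.array(p)))
# stop bar top edge front
for u,r in ((300,256.6),(310,256)): print('stop',f(onz(v,(u,r),.03)[:2]))
np.savez('rack.npz',o=o,X=X,Y=Y)
E
```

```text
[-0.40609756  0.4169671 ] -22.101951087444945 [-0.      0.0002 -0.0001 -0.0001 -0.      0.0001]
[-0.40698582  0.41701513] -22.14562603309427 [-0.      0.0001 -0.     -0.     -0.      0.    ]
len 0.32307461984522484 yawX 67.87732865798606 origin [0.47316683 0.25701294]
A1 [ 0.0802 -0.0647]
A2 [ 0.0836 -0.0654]
B1 [0.0862 0.0082]
B2 [0.0903 0.0102]
scoop [-0.173  -0.0912]
rearfootfar [ 0.1441 -0.1545]
frontfootfar [ 0.0127 -0.1585]
stop [ 0.1296 -0.0579]
stop [ 0.1281 -0.0406]
```

Emit:
{"method": "jog_arm", "body": {"motion": [{"offset":[40,-7,0],"roll":0.05,"hand":87},{"offset":[80,-14,0],"roll":0.1,"hand":87},{"offset":[120,-21,0],"roll":0.1,"hand":87},{"offset":[155,-28,20],"roll":0.1,"hand":87},{"offset":[190,-35,40],"roll":0.1,"hand":87},{"offset":[220,-41,65],"roll":0.1,"hand":87},{"offset":[250,-46,95],"roll":0.1,"hand":87},{"offset":[280,-49,125],"roll":0.1,"hand":87},{"offset":[280,-49,160],"roll":0.1,"hand":87},{"offset":[280,-49,160],"roll":0.1,"hand":87}]}}

```text
clock: 1.95
tool_pos: [0.4308, -0.0541, 0.1541]
orientation: [179.5, -0.3, -117.3]
force: [-1.9, 0.8, -1.6]
opening: 0.0867
```

```bash
python3 - <<'E'
from h import *
o=ctrl.get_obs();print(o['clock'],o['tool_pos'],o['orientation'])
wsnap('v2'); a=cv2.imread('pics/v2.png'); cv2.imwrite('pics/v2b.png',cv2.resize(a[0:260,150:500],(788,585),interpolation=cv2.INTER_CUBIC))
E
```

```text
1.95 [ 0.43080936 -0.05405901  0.15406434] [ 179.53978689   -0.32657963 -117.3041246 ]
```

View pics/v2b.png

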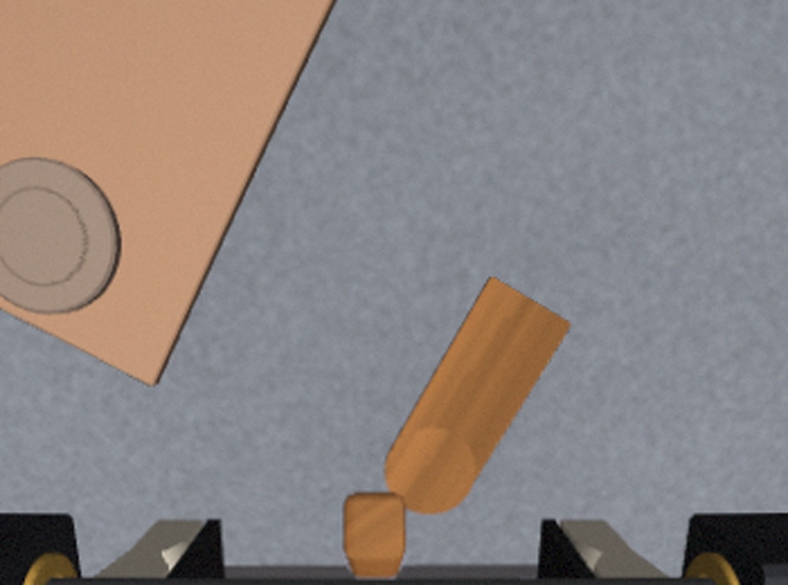

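```bash
cat > st.py <<'E'
from h import *
import sys
o=ctrl.get_obs();R=np.load('rack.npz')
def rel(p,yaw):
    "tool offset (mm) and roll to bring TCP to p with tool yaw (deg)"
    y=o['orientation'][2];a=np.radians(y);d=np.array(p)-o['tool_pos']
    x=np.array([np.cos(a),np.sin(a)]);yy=np.array([x[1],-x[0]])
    r=-(yaw-y); r=(r+180)%360-180
    print('off',np.round([d[:2]@x*1e3,d[:2]@yy*1e3,-d[2]*1e3],1),'roll',round(np.radians(r),3))
def rk(x,y): return R['o']+x*R['X']+y*R['Y']
def torack(p): p=np.array(p)[:2]-R['o'];return np.round([p@R['X'],p@R['Y']],4)
E
python3 - <<'E'
from st import *
v=load('v2')
f=lambda u,w:(150+u/2.251,w/2.25)
p=onz(v,f(375,493),.0733);print('rear corner',p)
yaw=63.1;X=np.array([np.cos(np.radians(yaw)),np.sin(np.radians(yaw))]);print('from v1',np.array([.4925,.0624])-.1242*X)
q=onz(v,f(375,560),.0877);print('front corner?',q, 'boardL',onz(v,f(155,383),.009),'board edge dir pt',onz(v,f(332,0),.009),'rib',[onz(v,f(*c),.006).round(3).tolist() for c in((492,278),(570,323),(430,513))])
t=p[:2]-.0028*X; print(t); print(o['tool_pos'],o['orientation']); rel([*t,.061],63.1-180)
E
```

```text
rear corner [ 0.43587642 -0.04866459  0.0733    ]
from v1 [ 0.43630761 -0.04836125]
front corner? [ 0.44565292 -0.02975938  0.0877    ] boardL [ 0.51297237 -0.12513873  0.009     ] board edge dir pt [ 0.36346573 -0.22738873  0.009     ] rib [[0.352, -0.096, 0.006], [0.327, -0.061, 0.006], [0.427, -0.006, 0.006]]
[ 0.43460961 -0.05116163]
[ 0.43312229 -0.0530659   0.15734058] [ 179.7149378    -0.26757329 -117.17047693]
off [-2.4 -0.5 96.3] roll -0.005
```

Emit:
{"method": "jog_arm", "body": {"motion": [{"offset":[1,0,35],"roll":0,"hand":87},{"offset":[1,0,65],"roll":0,"hand":70},{"offset":[1,0,85],"roll":0,"hand":60},{"offset":[1,0,98.5],"roll":0,"hand":50},{"offset":[1,0,98.5],"roll":0,"hand":40},{"offset":[1,0,98.5],"roll":0,"hand":15},{"offset":[1,0,98.5],"roll":0,"hand":15},{"offset":[1,0,98.5],"roll":0,"hand":15},{"offset":[1,0,98.5],"roll":0,"hand":15},{"offset":[1,0,98.5],"roll":0,"hand":15},{"offset":[1,0,98.5],"roll":0,"hand":15}]}}

```text
clock: 2.92
tool_pos: [0.4353, -0.0516, 0.0617]
orientation: [-180.0, 0.0, -116.9]
force: [0.1, 1.0, 0.4]
opening: 0.0259
```

```bash
python3 - <<'E'
from st import *
print(o['clock'],o['opening'],o['force'],o['tool_pos'],o['orientation'],torack(o['tool_pos']))
yaw=np.degrees(np.arctan2(R['X'][1],R['X'][0]))
# pre-insert: scoop y=-28 ; tool at rack x=-230
for x in (-230,-150,-72): print(x,rk(x/1e3,-.028)); rel([*rk(x/1e3,-.028),.061],yaw-180)
E
```

```text
2.9167 0.02585402756547798 [0.12875252 0.99681604 0.35463097] [ 0.43529698 -0.05157132  0.06166937] [-1.79951650e+02  4.52323494e-02 -1.16924328e+02] [-0.3001 -0.0811]
-230 [0.41248957 0.03340106]
off [-65.4  58.8   0.7] roll -0.084
-150 [0.44261683 0.10751144]
off [-145.2   65.5    0.7] roll -0.084
-72 [0.47199092 0.17976905]
off [-222.9   72.     0.7] roll -0.084
```

Emit:
{"method": "jog_arm", "body": {"motion": [{"offset":[0,0,0],"roll":0,"hand":15},{"offset":[0,0,0],"roll":0,"hand":15},{"offset":[-8,7,0],"roll":0,"hand":15},{"offset":[-20,17,0],"roll":-0.02,"hand":15},{"offset":[-32,29,0],"roll":-0.05,"hand":15},{"offset":[-44,40,0],"roll":-0.084,"hand":15},{"offset":[-55,50,0],"roll":-0.084,"hand":15},{"offset":[-62,56,0],"roll":-0.084,"hand":15},{"offset":[-65,59,0],"roll":-0.084,"hand":15},{"offset":[-65,59,0],"roll":-0.084,"hand":15},{"offset":[-65,59,0],"roll":-0.084,"hand":15}]}}

```text
clock: 3.83
tool_pos: [0.412, 0.0333, 0.0611]
orientation: [-180.0, 0.0, -112.1]
force: [0.1, 0.5, 1.3]
opening: 0.0237
```

```bash
python3 - <<'E'
from st import *
print(o['clock'],o['opening'],o['force'],o['moment'],o['tool_pos'],o['orientation'],torack(o['tool_pos']))
s=snap('scene','e');b=snap('side','f')
cv2.imwrite('pics/ef.png',np.hstack([cv2.resize(s['img'][60:270,240:500],(400,323)),cv2.resize(b['img'][190:400,230:490],(400,323))])[:,:,::-1])
E
```

```text
3.8333 0.023725415901131898 [0.1129964  0.5420817  1.27932857] [ 0.5861776  -0.11403752 -0.03895273] [0.41198283 0.03333154 0.06108166] [-1.79989618e+02  4.16539899e-02 -1.12091044e+02] [-0.2303 -0.0276]
```

View pics/ef.png

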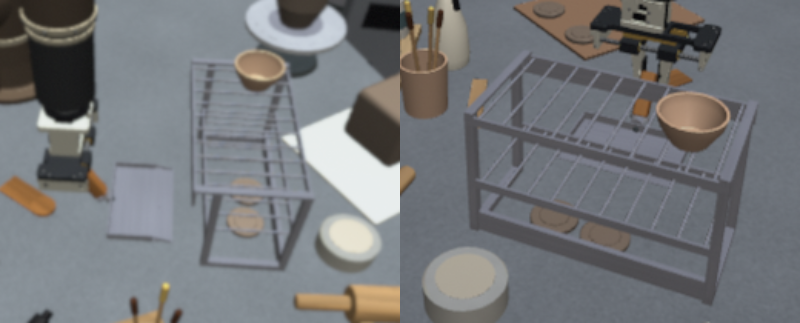

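```bash
python3 - <<'E'
from st import *
e=load('e')
for n,c,z in [('backnear',(121,164),.016),('nosenear',(173,171),.001),('nosefar',(172,241),.001),('backfar',(110,234),.016)]:
    p=onz(e,(240+c[0]/1.538,60+c[1]/1.538),z); print(n,torack(p))
g=cv2.imread('pics/e.png'); cv2.imwrite('pics/e2.png',cv2.resize(g[150:230,290:400],None,fx=6,fy=6,interpolation=cv2.INTER_CUBIC))
E
```

```text
backnear [-0.1474  0.0508]
nosenear [-0.0465  0.0547]
nosefar [-0.0466 -0.1154]
backfar [-0.1549 -0.1198]
```

View pics/e2.png

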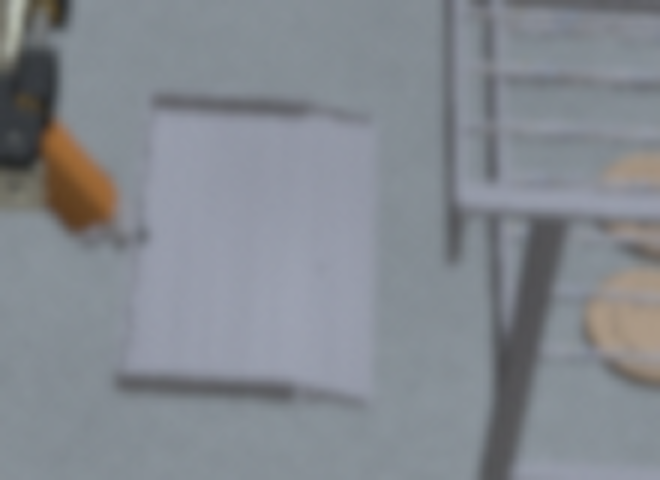

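Emit:
{"method": "jog_arm", "body": {"motion": [{"offset":[-10,0,0],"roll":0,"hand":15},{"offset":[-25,0,0],"roll":0,"hand":15},{"offset":[-40,0,0],"roll":0,"hand":15},{"offset":[-55,0,0],"roll":0,"hand":15},{"offset":[-70,0,0],"roll":0,"hand":15},{"offset":[-80,0,0],"roll":0,"hand":15},{"offset":[-88,0,0],"roll":0,"hand":15},{"offset":[-95,0,0],"roll":0,"hand":15},{"offset":[-101,0,0],"roll":0,"hand":15},{"offset":[-107,0,0],"roll":0,"hand":15},{"offset":[-113,0,0],"roll":0,"hand":15},{"offset":[-119,0,0],"roll":0,"hand":15},{"offset":[-125,0,0],"roll":0,"hand":15},{"offset":[-131,0,0],"roll":0,"hand":15},{"offset":[-136,0,0],"roll":0,"hand":15},{"offset":[-141,0,0],"roll":0,"hand":15},{"offset":[-145,0,0],"roll":0,"hand":15},{"offset":[-149,0,0],"roll":0,"hand":15},{"offset":[-149,0,0],"roll":0,"hand":15}]}}

```text
clock: 5.52
tool_pos: [0.4669, 0.1687, 0.0612]
orientation: [179.9, -0.3, -112.2]
force: [-2.1, -8.8, 13.7]
opening: 0.0233
```

```bash
python3 - <<'E'
from st import *
print(o['clock'],o['opening'],o['force'],o['moment'],o['tool_pos'],o['orientation'],torack(o['tool_pos']))
E
```

```text
5.5167 0.023339567438231575 [-2.13562677 -8.82291025 13.71651416] [-2.80121604  1.11178369 -0.00698727] [0.46693573 0.16866674 0.06122622] [ 179.92722329   -0.27078583 -112.15573309] [-0.0842 -0.0275]
```

```bash
cat > comp.py <<'E'
from h import *
import sys
n=sys.argv[1];ra=list(map(int,sys.argv[2:6]));rb=list(map(int,sys.argv[6:10]))
a=snap('scene',n+'s')['img'];b=snap('side',n+'d')['img']
f=lambda i,r:cv2.resize(i[r[1]:r[3],r[0]:r[2]],(400,600*0+int(400*(r[3]-r[1])/(r[2]-r[0]))),interpolation=cv2.INTER_CUBIC)
A,B=f(a,ra),f(b,rb);H=max(len(A),len(B));p=lambda i:cv2.copyMakeBorder(i,0,H-len(i),0,0,cv2.BORDER_CONSTANT)
cv2.imwrite(f'pics/{n}.png',np.hstack([p(A),p(B)])[:,:,::-1])
E
python3 comp.py g 340 90 450 240 270 240 430 380
```

```text
(no output)
```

View pics/g.png

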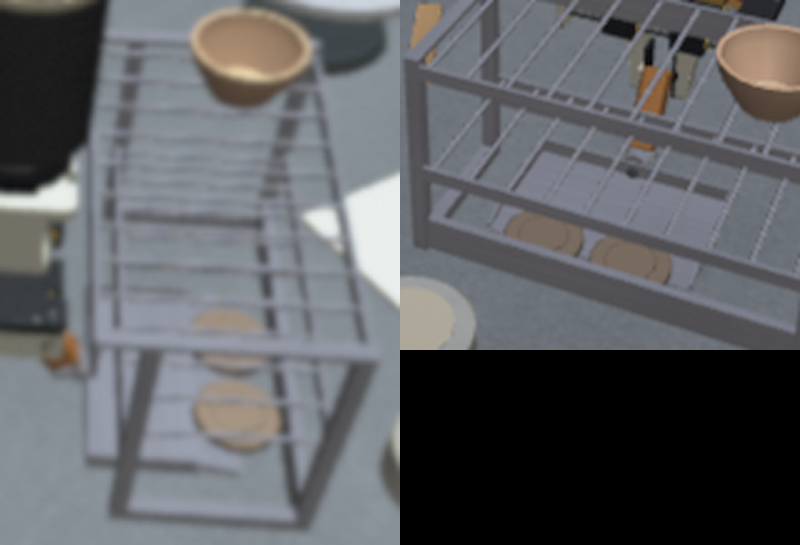

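```bash
python3 - <<'E'
from st import *
s=load('gs');d=load('gd')
fs=lambda u,v:(340+u/3.636,90+v/3.636); fd=lambda u,v:(270+(u-400)/2.5,240+v/2.5)
for n,p,q in [('A',(237,413),(543,235)),('B',(227,340),(630,262))]:
    t=tri((s,fs(*p)),(d,fd(*q)));print(n,torack(t),t[2])
    for z in(.011,.014): print(z,torack(onz(s,fs(*p),z)),torack(onz(d,fd(*q),z)))
print('nosefar',torack(onz(s,fs(242,472),.001)),'nosefar side',torack(onz(d,fd(488,226),.001)),'nosenear',torack(onz(d,fd(692,288),.001)))
print('backfar',torack(onz(s,fs(86,462),.016)))
E
```

```text
A [ 0.097  -0.0658] 0.011383325409410373
0.011 [ 0.0978 -0.0668] [ 0.0952 -0.0653]
0.014 [ 0.097  -0.0693] [ 0.0983 -0.0641]
B [0.0957 0.0093] 0.009876375353785785
0.011 [0.0959 0.0072] [0.0957 0.0102]
0.014 [0.0952 0.0044] [0.0988 0.0112]
nosefar [ 0.0996 -0.1146] nosefar side [ 0.0935 -0.116 ] nosenear [0.0929 0.0614]
backfar [-0.0166 -0.1256]
```

Emit:
{"method": "jog_arm", "body": {"motion": [{"offset":[-2,0,0],"roll":0,"hand":15},{"offset":[-4,0,0],"roll":0,"hand":15},{"offset":[-6,0,0],"roll":0,"hand":15},{"offset":[-8,0,0],"roll":0,"hand":15},{"offset":[-9.5,0,0],"roll":0,"hand":15},{"offset":[-9.5,0,0],"roll":0,"hand":15},{"offset":[-9.5,0,0],"roll":0,"hand":15}]}}

```text
clock: 6.2
tool_pos: [0.4702, 0.1768, 0.0613]
orientation: [179.9, -0.3, -112.2]
force: [-5.2, -10.0, 16.0]
opening: 0.0232
```

```bash
python3 - <<'E'
from st import *
print(o['clock'],o['opening'],o['force'],o['moment'],o['tool_pos'],o['orientation'],torack(o['tool_pos']))
E
```

```text
6.2 0.02321882544706054 [ -5.167987   -10.02535043  16.00302557] [-3.46366705  1.44845319  0.0191894 ] [0.47017699 0.17675117 0.06126884] [ 179.91900557   -0.30237534 -112.16581525] [-0.0755 -0.0275]
```

Emit:
{"method": "jog_arm", "body": {"motion": [{"offset":[-1,0,0],"roll":0,"hand":15},{"offset":[-2,0,0],"roll":0,"hand":15},{"offset":[-3,0,0],"roll":0,"hand":15},{"offset":[-3.5,0,0],"roll":0,"hand":15},{"offset":[-3.5,0,0],"roll":0,"hand":15}]}}

```text
clock: 6.62
tool_pos: [0.4714, 0.1797, 0.0613]
orientation: [179.9, -0.3, -112.2]
force: [-3.8, -12.6, 17.3]
opening: 0.0235
```

```bash
python3 - <<'E'
from st import *
print(o['clock'],o['opening'],o['force'],o['moment'],o['tool_pos'],o['orientation'],torack(o['tool_pos']))
E
```

```text
6.6167 0.023542206758279238 [ -3.78435707 -12.58517258  17.26498693] [-3.89542889  1.54437959 -0.01853937] [0.47136869 0.1796904  0.06132536] [ 179.9138085    -0.33272907 -112.16856986] [-0.0723 -0.0275]
```

Emit:
{"method": "jog_arm", "body": {"motion": [{"offset":[3,0,0],"roll":0,"hand":15},{"offset":[7,0,0],"roll":0,"hand":15},{"offset":[13,0,0],"roll":0,"hand":15},{"offset":[20,0,0],"roll":0,"hand":15},{"offset":[28,0,0],"roll":0,"hand":15},{"offset":[37,0,0],"roll":0,"hand":15},{"offset":[47,0,0],"roll":0,"hand":15},{"offset":[58,0,0],"roll":0,"hand":15},{"offset":[71,0,0],"roll":0,"hand":15},{"offset":[86,0,0],"roll":0,"hand":15},{"offset":[103,0,0],"roll":0,"hand":15},{"offset":[122,0,0],"roll":0,"hand":15},{"offset":[143,0,0],"roll":0,"hand":15},{"offset":[165,0,0],"roll":0,"hand":15},{"offset":[165,0,0],"roll":0,"hand":15},{"offset":[165,0,0],"roll":0,"hand":15},{"offset":[165,0,0],"roll":0,"hand":15}]}}

```text
clock: 8.03
tool_pos: [0.4069, 0.026, 0.061]
orientation: [179.8, -0.4, -112.2]
force: [-5.1, -11.3, 19.1]
opening: 0.0233
```

```bash
python3 - <<'E'
from st import *
print(o['clock'],o['opening'],o['force'],o['moment'],o['tool_pos'],o['orientation'],torack(o['tool_pos']))
E
python3 comp.py k 280 130 400 240 270 200 430 350
```

```text
8.0333 0.02325900375299473 [ -5.11170691 -11.31620095  19.09526393] [-3.82949659  1.81037714 -0.12882256] [0.40692702 0.02598095 0.06103285] [ 179.79638708   -0.36994959 -112.20534273] [-0.239  -0.0256]
```

View pics/k.png

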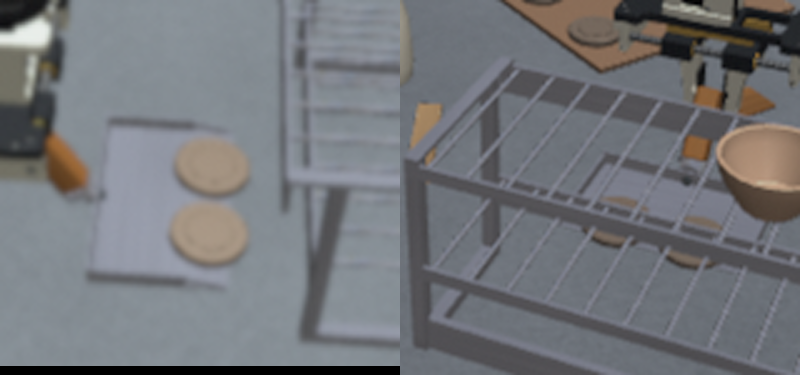

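```bash
python3 - <<'E'
from st import *
s=load('ks');f=lambda u,v:(280+u/3.3333,130+v/3.3333)
for n,p,z in [('B',(212,166),.0125),('A',(209,233),.0125),('nosenear',(228,131),.001),('nosefar',(226,288),.001),('backnear',(110,121),.016),('backfar',(91,275),.016)]: print(n,torack(onz(s,f(*p),z)))
print(torack(o['tool_pos']),o['tool_pos'])
# disc segmentation helper check
hsv=cv2.cvtColor(s['img'],cv2.COLOR_RGB2HSV); print(hsv[180,344],hsv[200,343],hsv[180,320],s['img'][180,344],s['img'][180,320])
E
```

```text
B [-0.0725  0.0071]
A [-0.0732 -0.0682]
nosenear [-0.0588  0.0616]
nosefar [-0.0575 -0.1152]
backnear [-0.1642  0.0509]
backfar [-0.166  -0.1218]
[-0.239  -0.0256] [0.40693371 0.02598929 0.06103884]
[ 15  53 164] [ 15  53 169] [112  29 169] [164 147 130] [150 155 169]
```

Emit:
{"method": "jog_arm", "body": {"motion": [{"offset":[0,0,0],"roll":0,"hand":45},{"offset":[0,0,0],"roll":0,"hand":45},{"offset":[0,0,0],"roll":0,"hand":45},{"offset":[-10,0,4],"roll":0,"hand":45},{"offset":[-19,0,8],"roll":0,"hand":45},{"offset":[-19,0,8],"roll":0,"hand":45},{"offset":[-19,0,8],"roll":0,"hand":15},{"offset":[-19,0,8],"roll":0,"hand":15},{"offset":[-19,0,8],"roll":0,"hand":15},{"offset":[-19,0,8],"roll":0,"hand":15},{"offset":[-19,0,8],"roll":0,"hand":15},{"offset":[-19,0,8],"roll":0,"hand":15}]}}

```text
clock: 9.13
tool_pos: [0.4176, 0.0477, 0.053]
orientation: [180.0, -0.0, -112.1]
force: [0.8, 0.2, -2.1]
opening: 0.0238
```

```bash
cat > discs.py <<'E'
from st import *
def discs(name,z,box=None):
    s=snap('scene',name); hsv=cv2.cvtColor(s['img'],cv2.COLOR_RGB2HSV)
    m=((abs(hsv[:,:,0].astype(int)-15)<6)&(hsv[:,:,1]>35)&(hsv[:,:,1]<85)&(hsv[:,:,2]>110)).astype(np.uint8)
    m=cv2.morphologyEx(m,cv2.MORPH_OPEN,np.ones((3,3),np.uint8))
    n,l,st,c=cv2.connectedComponentsWithStats(m)
    for i in range(1,n):
        if 120<st[i,4]<900 and (box is None or box[0]<c[i][0]<box[2] and box[1]<c[i][1]<box[3]): print(st[i].tolist(),c[i].round(1),onz(s,c[i],z).round(4),'rack',torack(onz(s,c[i],z)))
    return s
E
python3 - <<'E'
from discs import *
print(o['clock'],o['opening'],o['force'],o['moment'],o['tool_pos'],o['orientation'],torack(o['tool_pos']))
discs('m1',.0125,(100,140,470,320))
E
```

```text
9.1333 0.02384753865946432 [ 0.76355818  0.1810451  -2.12404737] [0.10773139 0.07127888 0.0991724 ] [0.41759007 0.04769404 0.05300165] [ 1.79988150e+02 -4.55279495e-03 -1.12125102e+02] [-0.2148 -0.0273]
[333, 172, 21, 17, 273] [343. 180.] [0.4396 0.1906 0.0125] rack [-0.0741  0.0061]
[332, 192, 22, 17, 310] [342.4 200. ] [0.509  0.1626 0.0125] rack [-0.074  -0.0687]
[194, 225, 28, 24, 509] [207.4 236.5] [ 0.5171 -0.2041  0.0125] rack [-0.4106 -0.2144]
[149, 258, 31, 26, 619] [164.2 270.7] [ 0.5832 -0.3124  0.0125] rack [-0.4861 -0.3164]
```

Emit:
{"method": "jog_arm", "body": {"motion": [{"offset":[-41,0,0],"roll":0,"hand":15},{"offset":[-72,0,0],"roll":0,"hand":15},{"offset":[-92,0,0],"roll":0,"hand":15},{"offset":[-104,0,0],"roll":0,"hand":15},{"offset":[-110,0,0],"roll":0,"hand":15},{"offset":[-112,0,0],"roll":0,"hand":15},{"offset":[-112,0,0],"roll":0,"hand":15}]}}

```text
clock: 9.77
tool_pos: [0.4593, 0.1509, 0.0527]
orientation: [180.0, -0.1, -112.1]
force: [-1.4, 0.3, -5.0]
opening: 0.024
```

```bash
python3 - <<'E'
from discs import *
print(o['clock'],o['opening'],o['force'],o['moment'],o['tool_pos'],o['orientation'],torack(o['tool_pos']))
discs('m2',.0125,(330,140,470,320))
E
```

```text
9.7667 0.024038294202906246 [-1.40011149  0.29509234 -4.96371169] [-0.34970173  0.09730143  0.02398019] [0.45934692 0.15092537 0.0526757 ] [ 1.79957580e+02 -6.35476636e-02 -1.12125442e+02] [-0.1035 -0.0271]
```

Emit:
{"method": "jog_arm", "body": {"motion": [{"offset":[4,0,0],"roll":0,"hand":15},{"offset":[12,0,0],"roll":0,"hand":15},{"offset":[22,0,0],"roll":0,"hand":15},{"offset":[34,0,0],"roll":0,"hand":15},{"offset":[48,0,0],"roll":0,"hand":15},{"offset":[63,0,0],"roll":0,"hand":15},{"offset":[80,0,0],"roll":0,"hand":15},{"offset":[98,0,0],"roll":0,"hand":15},{"offset":[118,0,0],"roll":0,"hand":15},{"offset":[118,0,0],"roll":0,"hand":15},{"offset":[118,0,0],"roll":0,"hand":15}]}}

```text
clock: 10.73
tool_pos: [0.4145, 0.0403, 0.0532]
orientation: [180.0, -0.0, -112.2]
force: [0.9, 0.5, -4.8]
opening: 0.0237
```

```bash
python3 - <<'E'
from discs import *
print(o['clock'],o['opening'],o['force'],o['moment'],o['tool_pos'],o['orientation'],torack(o['tool_pos']))
discs('m3',.0125,(330,140,470,320))
E
```

```text
10.7333 0.023699153115045907 [ 0.8741707   0.48635684 -4.81171088] [-0.38866936  0.02526501 -0.03011512] [0.41454395 0.04032423 0.05323872] [ 1.79997390e+02 -1.46796509e-04 -1.12221105e+02] [-0.2228 -0.0273]
[322, 172, 21, 16, 269] [331.8 179.2] [0.4269 0.1608 0.0125] rack [-0.1066  0.0066]
```

Emit:
{"method": "jog_arm", "body": {"motion": [{"offset":[0,0,-3],"roll":0,"hand":15},{"offset":[0,0,-8],"roll":0,"hand":15},{"offset":[0,0,-14],"roll":0,"hand":15},{"offset":[0,0,-21],"roll":0,"hand":15},{"offset":[0,0,-28],"roll":0,"hand":15},{"offset":[0,0,-34],"roll":0,"hand":15},{"offset":[0,0,-38],"roll":0,"hand":15},{"offset":[0,0,-40],"roll":0,"hand":15},{"offset":[0,0,-40],"roll":0,"hand":15}]}}

```text
clock: 11.53
tool_pos: [0.4158, 0.0425, 0.0936]
orientation: [-180.0, 0.1, -112.1]
force: [-0.4, -0.3, -5.9]
opening: 0.0242
```

```bash
python3 - <<'E'
from discs import *
print(o['clock'],o['opening'],o['force'],o['moment'],o['tool_pos'],o['orientation'],torack(o['tool_pos']))
discs('m4',.0525,(290,140,470,320))
b=snap('side','m4d')
cv2.imwrite('pics/m4c.png',0)if 0 else None
# board frame from corners (scene/side/wrist)
c={'L':(.513,-.1255),'N':(.2691,-.2938),'R':(.4131,-.5055),'F':(.6549,-.3406)}
C={k:np.array(v) for k,v in c.items()}
print('center',sum(C.values())/4, [np.degrees(np.arctan2(*(C[q]-C[p])[::-1])) for p,q in('NL','RF','RN','FL')],[np.linalg.norm(C[q]-C[p]) for p,q in('NL','RF','RN','FL')])
E
```

```text
11.5333 0.024183638866932932 [-0.36363897 -0.34609856 -5.94362921] [-0.47304694  0.17293308  0.017043  ] [0.41581694 0.04246549 0.09362226] [-1.79962367e+02  5.33157951e-02 -1.12109708e+02] [-0.2203 -0.0277]
[323, 162, 22, 16, 284] [333.2 169.5] [0.4275 0.1633 0.0525] rack [-0.104  0.007]
[320, 181, 23, 18, 325] [331.3 189.7] [0.4966 0.133  0.0525] rack [-0.106  -0.0684]
center [ 0.462525 -0.31635 ] [np.float64(34.607107838704565), np.float64(34.29275867043109), np.float64(124.2238444174371), np.float64(123.4125634987187)] [np.float64(0.29633106485820887), np.float64(0.29267601541636445), np.float64(0.256032986156081), np.float64(0.25768899860102684)]
```

```bash
python3 - <<'E'
from st import *
rel([.40,-.18,.115],-128.9); rel([.2878,-.4355,.115],-145.7)
E
```

```text
off [211.7 -69.4 -22. ] roll 0.293
off [490.6 -61.7 -22. ] roll 0.586
```

Emit:
{"method": "jog_arm", "body": {"motion": [{"offset":[4,-1,-5],"roll":0.006,"hand":15},{"offset":[13,-4,-10],"roll":0.018,"hand":15},{"offset":[25,-8,-16],"roll":0.035,"hand":15},{"offset":[42,-14,-22],"roll":0.058,"hand":15},{"offset":[61,-20,-22],"roll":0.085,"hand":15},{"offset":[82,-27,-22],"roll":0.113,"hand":15},{"offset":[102,-33,-22],"roll":0.141,"hand":15},{"offset":[122,-40,-22],"roll":0.168,"hand":15},{"offset":[142,-47,-22],"roll":0.196,"hand":15},{"offset":[161,-53,-22],"roll":0.223,"hand":15},{"offset":[178,-58,-22],"roll":0.246,"hand":15},{"offset":[193,-63,-22],"roll":0.267,"hand":15},{"offset":[203,-67,-22],"roll":0.281,"hand":15},{"offset":[209,-69,-22],"roll":0.29,"hand":15},{"offset":[212,-69,-22],"roll":0.293,"hand":15},{"offset":[212,-69,-22],"roll":0.293,"hand":15}]}}

```text
clock: 12.97
tool_pos: [0.3991, -0.1807, 0.1151]
orientation: [180.0, -0.0, -129.0]
force: [0.3, -0.2, -5.5]
opening: 0.0238
```

```bash
python3 - <<'E'
from discs import *
print(o['clock'],o['opening'],o['force'],o['moment'],o['tool_pos'],o['orientation'])
discs('m5',.0735,(100,100,470,320))
rel([.2878,-.4355,.115],-145.7)
E
```

```text
12.9667 0.023840088781523532 [ 0.31235067 -0.23476741 -5.50408033] [-0.2668479   0.09543898  0.01447023] [ 0.39911539 -0.18067062  0.11508231] [ 1.79981571e+02 -1.17303401e-02 -1.28978248e+02]
[393, 93, 33, 20, 233] [410.3 104.6] [0.2482 0.4899 0.0735] rack [0.131  0.2961]
[240, 115, 26, 9, 135] [252.6 119.7] [ 0.1723 -0.0087  0.0735] rack [-0.3595  0.1787]
[241, 179, 24, 18, 346] [252.1 187.7] [ 0.445  -0.0672  0.0735] rack [-0.311 -0.096]
[226, 199, 25, 20, 400] [237.7 208.8] [ 0.5026 -0.1152  0.0735] rack [-0.3337 -0.1675]
[194, 225, 28, 24, 511] [207.4 236.5] [ 0.5627 -0.1968  0.0735] rack [-0.3867 -0.2538]
[149, 258, 31, 26, 620] [164.2 270.6] [ 0.6234 -0.2966  0.0735] rack [-0.4562 -0.3477]
off [ 2.681e+02 -7.380e+01  1.000e-01] roll 0.292
```

Emit:
{"method": "jog_arm", "body": {"motion": [{"offset":[5,-1,0],"roll":0.006,"hand":15},{"offset":[16,-4,0],"roll":0.018,"hand":15},{"offset":[32,-9,0],"roll":0.035,"hand":15},{"offset":[53,-15,0],"roll":0.058,"hand":15},{"offset":[77,-21,0],"roll":0.085,"hand":15},{"offset":[103,-28,0],"roll":0.113,"hand":15},{"offset":[129,-35,0],"roll":0.141,"hand":15},{"offset":[154,-42,0],"roll":0.168,"hand":15},{"offset":[179,-49,0],"roll":0.196,"hand":15},{"offset":[203,-56,0],"roll":0.223,"hand":15},{"offset":[225,-62,0],"roll":0.246,"hand":15},{"offset":[244,-67,0],"roll":0.267,"hand":15},{"offset":[257,-71,0],"roll":0.281,"hand":15},{"offset":[265,-73,0],"roll":0.29,"hand":15},{"offset":[268,-74,0],"roll":0.292,"hand":15},{"offset":[268,-74,0],"roll":0.292,"hand":15},{"offset":[268,-74,0],"roll":0.292,"hand":15}]}}

```text
clock: 14.43
tool_pos: [0.2891, -0.4346, 0.115]
orientation: [180.0, 0.0, -145.6]
force: [-0.8, 0.6, -4.2]
opening: 0.0241
```

```bash
cat >> st.py <<'E'
a34=np.radians(34.3);Bo=np.array([.4625,-.3163]);BX=np.array([np.cos(a34),np.sin(a34)]);BY=np.array([-BX[1],BX[0]])
def tob(p): p=np.array(p)[:2]-Bo;return np.round([p@BX,p@BY],4)
E
sed -i "s/'rack',torack(onz(s,c\[i\],z))/'board',tob(onz(s,c[i],z))/" discs.py
python3 - <<'E'
from discs import *
print(o['clock'],o['opening'],o['force'],o['moment'],o['tool_pos'],o['orientation'],tob(o['tool_pos']))
s=discs('m6',.0735,(60,140,470,320)); print('laid',[tob(onz(s,p,.019)) for p in((207.4,236.5),(164.2,270.7))])
E
```

```text
14.4333 0.024107828496436303 [-0.80279359  0.61341597 -4.20356688] [-0.26405192  0.29588123  0.00120693] [ 0.28912003 -0.43455974  0.11501061] [ 1.79985997e+02  6.16704748e-03 -1.45598918e+02] [-0.2099  0.    ]
[129, 181, 26, 18, 361] [141.3 189.4] [ 0.3653 -0.3369  0.0735] board [-0.0919  0.0377]
[102, 198, 27, 20, 409] [115.  207.4] [ 0.4075 -0.3989  0.0735] board [-0.092  -0.0372]
[194, 225, 28, 24, 508] [207.3 236.5] [ 0.5626 -0.1969  0.0735] board [0.15   0.0422]
[149, 258, 31, 26, 620] [164.2 270.7] [ 0.6235 -0.2966  0.0735] board [ 0.1441 -0.0745]
laid [array([0.1128, 0.0598]), array([ 0.1065, -0.0659])]
```

Emit:
{"method": "jog_arm", "body": {"motion": [{"offset":[-1,0,4],"roll":0,"hand":15},{"offset":[-4,0,11],"roll":0,"hand":15},{"offset":[-8,0,20],"roll":0,"hand":15},{"offset":[-11,0,30],"roll":0,"hand":15},{"offset":[-12,0,39],"roll":0,"hand":15},{"offset":[-12,0,45],"roll":0,"hand":15},{"offset":[-12,0,49],"roll":0,"hand":15},{"offset":[-12,0,51],"roll":0,"hand":15},{"offset":[-12,0,52],"roll":0,"hand":15},{"offset":[-12,0,52],"roll":0,"hand":15}]}}

```text
clock: 15.32
tool_pos: [0.2988, -0.4285, 0.063]
orientation: [180.0, -0.0, -145.6]
force: [-0.2, 0.7, -5.7]
opening: 0.0241
```

```bash
python3 - <<'E'
from discs import *
print(o['clock'],o['opening'],o['force'],o['moment'],o['tool_pos'],o['orientation'],tob(o['tool_pos']))
s=discs('m7',.0225,(60,140,470,320))
E
```

```text
15.3167 0.02409692291143837 [-0.19905329  0.71194188 -5.71554817] [-0.16376788  0.30152901  0.01913759] [ 0.29881992 -0.42853326  0.06300014] [ 1.79999873e+02 -4.46905658e-03 -1.45638962e+02] [-0.1985 -0.0005]
[139, 196, 25, 18, 347] [150.9 204.4] [ 0.3761 -0.3307  0.0225] board [-0.0795  0.0368]
[114, 213, 26, 20, 395] [126.2 222.4] [ 0.4182 -0.3922  0.0225] board [-0.0794 -0.0377]
[194, 225, 28, 24, 513] [207.4 236.5] [ 0.5246 -0.2029  0.0225] board [0.1152 0.0587]
[149, 258, 31, 26, 618] [164.2 270.6] [ 0.5897 -0.3098  0.0225] board [ 0.1087 -0.0663]
```

Emit:
{"method": "jog_arm", "body": {"motion": [{"offset":[0,0,1],"roll":0,"hand":15},{"offset":[0,0,2],"roll":0,"hand":15},{"offset":[0,0,2],"roll":0,"hand":15},{"offset":[0,0,2],"roll":0,"hand":25},{"offset":[0,0,2],"roll":0,"hand":40},{"offset":[0,0,2],"roll":0,"hand":40},{"offset":[0,0,2],"roll":0,"hand":40},{"offset":[6,0,-15],"roll":0,"hand":40},{"offset":[12,0,-33],"roll":0,"hand":40},{"offset":[12,0,-33],"roll":0,"hand":40},{"offset":[12,0,-33],"roll":0,"hand":15},{"offset":[12,0,-33],"roll":0,"hand":15},{"offset":[12,0,-33],"roll":0,"hand":15},{"offset":[12,0,-33],"roll":0,"hand":15},{"offset":[12,0,-33],"roll":0,"hand":15}]}}

```text
clock: 16.62
tool_pos: [0.2888, -0.4348, 0.0955]
orientation: [179.9, -0.0, -145.6]
force: [-0.1, 0.1, -0.8]
opening: 0.0236
```

```bash
python3 - <<'E'
from discs import *
print(o['clock'],o['opening'],o['force'],o['moment'],o['tool_pos'],o['orientation'],tob(o['tool_pos']))
s=discs('m8',.0215,(60,140,470,320))
E
```

```text
16.6167 0.023605761221332597 [-0.10582016  0.14346509 -0.76187964] [-0.12282306 -0.08971942 -0.03632029] [ 0.28876875 -0.43483761  0.09545282] [ 1.79937134e+02 -1.86328545e-02 -1.45626643e+02] [-0.2103 -0.    ]
[139, 196, 25, 18, 342] [151.  204.6] [ 0.376  -0.3306  0.0215] board [-0.0796  0.0369]
[114, 213, 26, 20, 389] [126.1 222.6] [ 0.418  -0.3927  0.0215] board [-0.0798 -0.0381]
[194, 225, 28, 24, 508] [207.4 236.5] [ 0.5238 -0.2031  0.0215] board [0.1144 0.059 ]
[149, 258, 31, 26, 619] [164.2 270.7] [ 0.5893 -0.3102  0.0215] board [ 0.1082 -0.0664]
```

Emit:
{"method": "jog_arm", "body": {"motion": [{"offset":[-1,0,-2],"roll":0,"hand":15},{"offset":[-4,0,-7],"roll":0,"hand":15},{"offset":[-7,0,-13],"roll":0,"hand":15},{"offset":[-11,0,-19],"roll":0,"hand":15},{"offset":[-14,0,-24],"roll":0,"hand":15},{"offset":[-17,0,-28],"roll":0,"hand":15},{"offset":[-17,0,-28],"roll":0,"hand":15}]}}

```text
clock: 17.25
tool_pos: [0.3038, -0.4255, 0.1252]
orientation: [-179.9, 0.0, -145.6]
force: [-1.3, -0.6, -2.5]
opening: 0.0235
```

```bash
python3 - <<'E'
from discs import *
print(o['clock'],o['opening'],o['force'],o['moment'],o['tool_pos'],o['orientation'],tob(o['tool_pos']))
s=discs('m9',.0275,(60,140,470,320)); b=snap('side','m9d')
# predicted disc centroid pixel (scene): level-lifted vs pivoted 10deg about nose (nose board x -.042)
def P(x,y,z): q=Bo+BX*x+BY*y; return [q[0],q[1],z]
n=-.042
for th in (0,5,10,15):
    t=np.radians(th); L=.0378;h=.0115
    x=n-L*np.cos(t)+h*np.sin(t); z=.010+L*np.sin(t)+h*np.cos(t)
    print(th,proj(s,[P(x,.0369,z),P(x,-.0381,z)]).round(1).tolist())
print('level',proj(s,[P(-.0796+.017,.0369,.0215+.028),P(-.0798+.017,-.0381,.0495)]).round(1).tolist())
E
```

```text
17.25 0.023452158754904674 [-1.32381379 -0.61349277 -2.4658271 ] [-0.34622396  0.42714864  0.03940999] [ 0.30382727 -0.4255382   0.12523239] [-1.79912784e+02  2.48637560e-02 -1.45588026e+02] [-0.1926 -0.0008]
[138, 194, 26, 20, 402] [150.6 203.4] [ 0.3768 -0.3299  0.0275] board [-0.0785  0.0371]
[112, 211, 27, 22, 456] [125.3 221.4] [ 0.4188 -0.3923  0.0275] board [-0.0789 -0.0382]
[194, 225, 28, 24, 511] [207.4 236.5] [ 0.5283 -0.2022  0.0275] board [0.1186 0.0572]
[149, 258, 31, 26, 615] [164.2 270.7] [ 0.5931 -0.3086  0.0275] board [ 0.1123 -0.0672]
0 [[151.0, 204.6], [126.1, 222.6]]
5 [[150.8, 204.0], [125.9, 222.1]]
10 [[150.8, 203.5], [125.7, 221.7]]
15 [[150.8, 203.1], [125.6, 221.3]]
level [[151.5, 201.0], [125.8, 219.4]]
```

Emit:
{"method": "jog_arm", "body": {"motion": [{"offset":[-3,0,-4],"roll":0,"hand":15},{"offset":[-8,0,-9],"roll":0,"hand":15},{"offset":[-12,0,-15],"roll":0,"hand":15},{"offset":[-17,0,-20],"roll":0,"hand":15},{"offset":[-21,0,-25],"roll":0,"hand":15},{"offset":[-24,0,-28],"roll":0,"hand":15},{"offset":[-27,0,-31],"roll":0,"hand":15},{"offset":[-27,0,-31],"roll":0,"hand":15},{"offset":[-27,0,-31],"roll":0,"hand":15}]}}

```text
clock: 18.1
tool_pos: [0.3254, -0.4103, 0.1552]
orientation: [-180.0, -0.0, -145.6]
force: [-0.0, -0.8, -3.1]
opening: 0.0237
```

```bash
python3 - <<'E'
from discs import *
print(o['clock'],o['opening'],o['force'],o['moment'],o['tool_pos'],o['orientation'],tob(o['tool_pos']))
s=discs('n1',.0275,(60,140,470,320))
def P(x,y,z): q=Bo+BX*x+BY*y; return [q[0],q[1],z]
n=-.042
for th,L in ((20,.0378),(23,.0378),(23,.02),(23,0),(0,-.033)):
    t=np.radians(th);h=.0115 if th else .0095
    x=n-L*np.cos(t)+h*np.sin(t); z=.010+L*np.sin(t)+h*np.cos(t)
    print(th,L,proj(s,[P(x,.0369,z),P(x,-.0381,z)]).round(1).tolist())
E
```

```text
18.1 0.023692314151712 [-0.01751192 -0.80548164 -3.10576332] [-0.32238063  0.25819547 -0.00670894] [ 0.32542766 -0.41030669  0.15522664] [-1.79981765e+02 -2.13805436e-03 -1.45608191e+02] [-0.1662 -0.0004]
[139, 193, 26, 21, 443] [151.3 202.8] [ 0.3756 -0.3279  0.0275] board [-0.0784  0.0394]
[113, 210, 28, 23, 506] [126.2 221.1] [ 0.4182 -0.3902  0.0275] board [-0.0782 -0.0361]
[194, 225, 28, 24, 508] [207.3 236.5] [ 0.5282 -0.2024  0.0275] board [0.1185 0.057 ]
[149, 258, 31, 26, 619] [164.2 270.7] [ 0.5931 -0.3086  0.0275] board [ 0.1122 -0.0672]
20 0.0378 [[150.9, 202.8], [125.7, 221.0]]
23 0.0378 [[151.0, 202.6], [125.7, 220.9]]
23 0.02 [[155.8, 207.3], [130.8, 225.8]]
23 0 [[161.3, 212.5], [136.4, 231.2]]
0 -0.033 [[168.4, 218.2], [143.6, 237.3]]
```

Emit:
{"method": "jog_arm", "body": {"motion": [{"offset":[-3,0,-3],"roll":0,"hand":15},{"offset":[-6,0,-5],"roll":0,"hand":15},{"offset":[-9,0,-7],"roll":0,"hand":15},{"offset":[-11,0,-9],"roll":0,"hand":15},{"offset":[-13,0,-11],"roll":0,"hand":15},{"offset":[-15,0,-12],"roll":0,"hand":15},{"offset":[-15,0,-12],"roll":0,"hand":15},{"offset":[-15,0,-12],"roll":0,"hand":15},{"offset":[-15,0,-12],"roll":0,"hand":15}]}}

```text
clock: 18.9
tool_pos: [0.3376, -0.4018, 0.167]
orientation: [180.0, 0.0, -145.6]
force: [-0.1, 0.2, -4.5]
opening: 0.0234
```

```bash
python3 - <<'E'
from discs import *
print(o['clock'],o['opening'],o['force'],o['moment'],o['tool_pos'],o['orientation'],tob(o['tool_pos']))
s=discs('n2',.0215,(60,140,470,320))
E
```

```text
18.9 0.023360457714029486 [-0.0515365   0.23126291 -4.51381536] [-0.14556325  0.18158676 -0.03871724] [ 0.33760968 -0.40178681  0.16697748] [ 1.79993744e+02  1.49994800e-03 -1.45632771e+02] [-0.1513 -0.0002]
[144, 197, 27, 23, 484] [157.1 207.7] [ 0.3916 -0.3161  0.0215] board [-0.0585  0.0401]
[118, 215, 29, 25, 546] [132.  226.3] [ 0.4344 -0.3788  0.0215] board [-0.0585 -0.0358]
[194, 225, 28, 24, 509] [207.4 236.5] [ 0.5239 -0.2031  0.0215] board [0.1145 0.059 ]
[149, 258, 31, 26, 620] [164.2 270.6] [ 0.589  -0.3101  0.0215] board [ 0.108  -0.0662]
```

Emit:
{"method": "jog_arm", "body": {"motion": [{"offset":[0,0,0],"roll":0,"hand":15},{"offset":[0,0,0],"roll":0,"hand":15},{"offset":[0,0,0],"roll":0,"hand":15}]}}

```text
clock: 19.2
tool_pos: [0.3376, -0.4019, 0.167]
orientation: [180.0, -0.0, -145.6]
force: [-0.2, 0.8, -4.7]
opening: 0.0233
```

```bash
python3 - <<'E'
from discs import *
print(o['clock'],o['force'],o['moment'],o['tool_pos'])
s=discs('n3',.0215,(60,140,470,320)); b=snap('side','n3d')
def P(x,y,z): q=Bo+BX*x+BY*y; return [q[0],q[1],z]
a=np.hstack([cv2.resize(s['img'][150:290,70:230],(400,350),interpolation=cv2.INTER_CUBIC),cv2.resize(b['img'][130:270,290:450],(400,350),interpolation=cv2.INTER_CUBIC)])
cv2.imwrite('pics/n3v.png',a[:,:,::-1])
E
```

```text
19.2 [-0.17520774  0.81754709 -4.71260558] [-0.14534596  0.11072985 -0.05696557] [ 0.33756445 -0.40186655  0.16699792]
[144, 197, 27, 23, 481] [157.1 207.7] [ 0.3916 -0.3161  0.0215] board [-0.0584  0.0401]
[118, 215, 29, 24, 545] [131.9 226.2] [ 0.4342 -0.379   0.0215] board [-0.0587 -0.0358]
[194, 225, 28, 24, 509] [207.4 236.5] [ 0.5238 -0.203   0.0215] board [0.1145 0.059 ]
[149, 258, 31, 26, 621] [164.2 270.7] [ 0.5892 -0.31    0.0215] board [ 0.1082 -0.0662]
```

```bash
python3 - <<'E'
from st import *
s=load('n3');
def P(x,y,z): q=Bo+BX*x+BY*y; return [q[0],q[1],z]
print('stuck',proj(s,[P(-.0575,.0385,.0475),P(-.0575,-.037,.0475)]).round(1).tolist())
for th in (26,28): 
  for L in(.0378,.03,.02,.01,0):
    t=np.radians(th);h=.0115;n=-.042;x=n-L*np.cos(t)+h*np.sin(t); z=.010+L*np.sin(t)+h*np.cos(t)
    print(th,L,round(x,4),round(z,4),proj(s,[P(x,.0385,z),P(x,-.037,z)]).round(1).tolist())
b=load('n3d'); 
for z in(.02,.03,.04,.05): print('side px',proj(b,[P(-.06,.0385,z)]).round(1).tolist(),proj(b,[P(-.06,-.037,z)]).round(1).tolist())
h=cv2.cvtColor(b['img'],cv2.COLOR_RGB2HSV)
L=b['img'][186:260,326:430]
m=((abs(h[:,:,0].astype(int)-15)<7)&(h[:,:,1]>30)&(h[:,:,1]<95)&(h[:,:,2]>60)).astype(np.uint8)
q=proj(b,[P(.106,.06,.019)])[0].astype(int); print('laid hsv',q,h[q[1],q[0]]); 
q=proj(b,[P(-.12,-.09,.009)])[0].astype(int); print('board hsv',q,h[q[1],q[0]])
q=proj(b,[P(-.0585,.0385,.03)])[0].astype(int); print(q,h[q[1]-10:q[1]+11:4,q[0]-16:q[0]+17:4].tolist())
E
```

```text
stuck [[153.5, 202.0], [127.8, 220.6]]
26 0.0378 -0.0709 0.0369 [[151.6, 202.1], [126.2, 220.5]]
26 0.03 -0.0639 0.0335 [[153.8, 204.2], [128.4, 222.7]]
26 0.02 -0.0549 0.0291 [[156.5, 206.9], [131.3, 225.5]]
26 0.01 -0.0459 0.0247 [[159.2, 209.6], [134.1, 228.3]]
26 0 -0.037 0.0203 [[161.9, 212.3], [137.0, 231.1]]
28 0.0378 -0.07 0.0379 [[151.7, 202.1], [126.3, 220.5]]
28 0.03 -0.0631 0.0342 [[153.9, 204.2], [128.5, 222.7]]
28 0.02 -0.0543 0.0295 [[156.6, 207.0], [131.4, 225.5]]
28 0.01 -0.0454 0.0248 [[159.3, 209.7], [134.2, 228.4]]
28 0 -0.0366 0.0202 [[162.0, 212.4], [137.1, 231.2]]
side px [[387.4, 195.2]] [[372.7, 186.7]]
side px [[387.6, 192.4]] [[372.9, 183.9]]
side px [[387.8, 189.5]] [[373.1, 181.1]]
side px [[388.0, 186.6]] [[373.2, 178.3]]
laid hsv [348 211] [ 13  54 109]
board hsv [376 180] [13 54 99]
[387 192] [[[14, 52, 103], [13, 52, 103], [13, 52, 103], [116, 27, 131], [116, 28, 127], [114, 28, 127], [114, 30, 128], [116, 30, 127], [114, 30, 129]], [[13, 53, 102], [14, 56, 95], [13, 49, 93], [174, 12, 108], [12, 50, 101], [13, 52, 103], [125, 13, 114], [114, 29, 125], [116, 28, 126]], [[12, 52, 84], [0, 15, 68], [13, 47, 103], [14, 53, 102], [14, 53, 101], [14, 53, 102], [14, 54, 104], [116, 29, 125], [114, 28, 126]], [[12, 92, 128], [171, 15, 118], [14, 53, 101], [14, 53, 102], [14, 53, 102], [13, 54, 99], [12, 44, 86], [116, 29, 124], [135, 12, 84]], [[12, 92, 128], [13, 94, 127], [13, 50, 81], [14, 51, 100], [14, 53, 96], [9, 25, 70], [114, 30, 128], [144, 13, 100], [13, 92, 127]], [[13, 90, 127], [13, 92, 127], [12, 92, 128], [13, 92, 127], [10, 65, 113], [114, 28, 126], [9, 40, 103], [13, 90, 127], [13, 94, 127]]]
```

Emit:
{"method": "jog_arm", "body": {"motion": [{"offset":[2,0,0],"roll":0,"hand":15},{"offset":[5,0,0],"roll":0,"hand":15},{"offset":[9,0,0],"roll":0,"hand":15},{"offset":[14,0,0],"roll":0,"hand":15},{"offset":[19,0,0],"roll":0,"hand":15},{"offset":[24,0,0],"roll":0,"hand":15},{"offset":[29,0,0],"roll":0,"hand":15},{"offset":[30,0,0],"roll":0,"hand":15}]}}

```text
clock: 19.97
tool_pos: [0.312, -0.4192, 0.1671]
orientation: [180.0, -0.0, -145.7]
force: [-0.4, 0.6, -3.4]
opening: 0.0231
```

```bash
python3 - <<'E'
from discs import *
print(o['clock'],o['force'],o['moment'],o['tool_pos'],tob(o['tool_pos']))
s=discs('n4',.0215,(60,140,470,320))
E
```

```text
19.9667 [-0.41275267  0.606132   -3.42206352] [-0.20835636  0.24113162  0.02835989] [ 0.31202854 -0.41920724  0.16705583] [-0.1823 -0.0002]
[144, 198, 27, 22, 464] [157.1 208.6] [ 0.3946 -0.3163  0.0215] board [-0.0561  0.0382]
[119, 216, 28, 23, 520] [132.2 227. ] [ 0.4371 -0.3783  0.0215] board [-0.0559 -0.0369]
[194, 225, 28, 24, 509] [207.4 236.5] [ 0.524  -0.203   0.0215] board [0.1146 0.059 ]
[149, 258, 31, 26, 620] [164.2 270.7] [ 0.5892 -0.3101  0.0215] board [ 0.1082 -0.0663]
```

Emit:
{"method": "jog_arm", "body": {"motion": [{"offset":[3,0,0],"roll":0,"hand":15},{"offset":[7,0,0],"roll":0,"hand":15},{"offset":[11,0,0],"roll":0,"hand":15},{"offset":[15,0,0],"roll":0,"hand":15},{"offset":[20,0,0],"roll":0,"hand":15},{"offset":[26,0,0],"roll":0,"hand":15},{"offset":[33,0,0],"roll":0,"hand":15},{"offset":[40,0,0],"roll":0,"hand":15},{"offset":[40,0,0],"roll":0,"hand":15}]}}

```text
clock: 20.77
tool_pos: [0.2788, -0.442, 0.1671]
orientation: [180.0, -0.0, -145.7]
force: [-1.0, -0.3, -3.0]
opening: 0.0238
```

```bash
python3 - <<'E'
from discs import *
print(o['clock'],o['force'],o['moment'],o['tool_pos'],tob(o['tool_pos']))
s=discs('n5',.019,(60,140,470,320))
E
```

```text
20.7667 [-0.99776745 -0.33634057 -3.04662476] [-0.20644165  0.24146965 -0.03193921] [ 0.27875411 -0.44197341  0.16708092] [-0.2226 -0.0003]
[144, 199, 27, 21, 439] [156.9 209.1] [ 0.394  -0.3176  0.019 ] board [-0.0574  0.0375]
[118, 217, 29, 22, 487] [132.  227.5] [ 0.4361 -0.3797  0.019 ] board [-0.0575 -0.0375]
[194, 225, 28, 24, 509] [207.4 236.6] [ 0.5221 -0.2034  0.019 ] board [0.1129 0.0597]
[149, 258, 31, 26, 620] [164.2 270.7] [ 0.5876 -0.3108  0.019 ] board [ 0.1064 -0.066 ]
```

```bash
python3 - <<'E'
from st import *
rel([.40,-.18,.227],-128.9); rel([*rk(-.215,-.028),.227],-112.1)
E
```

```text
off [-247.3  148.1  -59.9] roll -0.293
off [-390.4  325.7  -59.9] roll -0.586
```

Emit:
{"method": "jog_arm", "body": {"motion": [{"offset":[4,0,-8],"roll":0,"hand":15},{"offset":[10,0,-20],"roll":0,"hand":15},{"offset":[14,0,-35],"roll":0,"hand":15},{"offset":[16,0,-50],"roll":0,"hand":15},{"offset":[16,0,-60],"roll":0,"hand":15},{"offset":[16,0,-60],"roll":0,"hand":15}]}}

```text
clock: 21.32
tool_pos: [0.2676, -0.4515, 0.2299]
orientation: [-179.7, 0.0, -145.6]
force: [1.2, 0.1, -2.5]
opening: 0.0235
```

Emit:
{"method": "jog_arm", "body": {"motion": [{"offset":[-10,6,0],"roll":-0.01,"hand":15},{"offset":[-32,18,0],"roll":-0.035,"hand":15},{"offset":[-58,33,0],"roll":-0.065,"hand":15},{"offset":[-85,48,0],"roll":-0.095,"hand":15},{"offset":[-112,63,0],"roll":-0.125,"hand":15},{"offset":[-139,78,0],"roll":-0.155,"hand":15},{"offset":[-166,93,0],"roll":-0.185,"hand":15},{"offset":[-193,108,0],"roll":-0.215,"hand":15},{"offset":[-218,123,0],"roll":-0.245,"hand":15},{"offset":[-242,137,0],"roll":-0.27,"hand":15},{"offset":[-264,153,0],"roll":-0.3,"hand":15},{"offset":[-284,174,0],"roll":-0.34,"hand":15},{"offset":[-303,197,0],"roll":-0.38,"hand":15},{"offset":[-322,221,0],"roll":-0.42,"hand":15},{"offset":[-341,245,0],"roll":-0.46,"hand":15},{"offset":[-360,269,0],"roll":-0.5,"hand":15},{"offset":[-379,292,0],"roll":-0.54,"hand":15},{"offset":[-394,311,0],"roll":-0.57,"hand":15},{"offset":[-403,322,0],"roll":-0.584,"hand":15},{"offset":[-406,326,0],"roll":-0.586,"hand":15}]}}

```text
clock: 22.98
tool_pos: [0.4172, 0.0501, 0.2263]
orientation: [179.9, -0.0, -111.9]
force: [0.7, -0.2, -3.5]
opening: 0.0233
```

```bash
python3 - <<'E'
from discs import *
print(o['clock'],o['force'],o['moment'],o['tool_pos'],o['orientation'],torack(o['tool_pos']),o['opening'])
s=discs('n6',.019,(60,140,470,320))
E
```

```text
22.9833 [ 0.69410523 -0.24909449 -3.53475804] [-0.09898753 -0.2523725  -0.01678703] [0.41719545 0.05012221 0.22631095] [ 1.79949385e+02 -9.29121343e-03 -1.11855963e+02] [-0.2127 -0.0261] 0.02327077901413275
[144, 199, 27, 21, 439] [156.8 209.1] [ 0.394  -0.3178  0.019 ] board [-0.0574  0.0374]
[118, 217, 29, 22, 491] [132.1 227.5] [ 0.4363 -0.3795  0.019 ] board [-0.0572 -0.0375]
[194, 225, 28, 24, 508] [207.3 236.5] [ 0.522  -0.2034  0.019 ] board [0.1128 0.0597]
[149, 258, 31, 26, 617] [164.2 270.7] [ 0.5875 -0.3108  0.019 ] board [ 0.1064 -0.0659]
```

Emit:
{"method": "jog_arm", "body": {"motion": [{"offset":[-15,0,15],"roll":0,"hand":15},{"offset":[-35,0,40],"roll":0,"hand":15},{"offset":[-48,0,58],"roll":0,"hand":15},{"offset":[-48,0,66],"roll":0,"hand":15},{"offset":[-42,0,72],"roll":0,"hand":15},{"offset":[-35,0,77],"roll":0,"hand":15},{"offset":[-28,0,83],"roll":0,"hand":15},{"offset":[-22,0,88],"roll":0,"hand":15},{"offset":[-16,0,94],"roll":0,"hand":15},{"offset":[-11,0,99],"roll":0,"hand":15},{"offset":[-5,0,106],"roll":0,"hand":15},{"offset":[-1,0,112],"roll":0,"hand":15},{"offset":[4,0,119],"roll":0,"hand":15},{"offset":[8,0,126],"roll":0,"hand":15},{"offset":[12,0,132],"roll":0,"hand":15},{"offset":[15,0,137],"roll":0,"hand":15},{"offset":[16,0,139],"roll":0,"hand":15},{"offset":[16,0,139],"roll":0,"hand":15}]}}

```text
clock: 24.53
tool_pos: [0.4116, 0.0329, 0.0876]
orientation: [180.0, -0.0, -112.1]
force: [0.4, -1.1, -0.9]
opening: 0.0235
```

```bash
python3 - <<'E'
from discs import *
print(o['clock'],o['force'],o['moment'],o['tool_pos'],o['orientation'],torack(o['tool_pos']),o['opening'])
E
```

```text
24.5333 [ 0.44413299 -1.13486201 -0.89887479] [ 0.21774916  0.11461382 -0.01177368] [0.41163303 0.03291301 0.08761797] [ 1.79974025e+02 -3.38017491e-02 -1.12061806e+02] [-0.2308 -0.0274] 0.023479690767948074
```

Emit:
{"method": "jog_arm", "body": {"motion": [{"offset":[0,0,1],"roll":0,"hand":15},{"offset":[0,0,1.5],"roll":0,"hand":15},{"offset":[0,0,1.5],"roll":0,"hand":25},{"offset":[0,0,1.5],"roll":0,"hand":45},{"offset":[0,0,1.5],"roll":0,"hand":60},{"offset":[0,0,1.5],"roll":0,"hand":60},{"offset":[0,0,-5],"roll":0,"hand":60},{"offset":[0,0,-25],"roll":0,"hand":60},{"offset":[0,0,-60],"roll":0,"hand":60},{"offset":[0,0,-100],"roll":0,"hand":60},{"offset":[0,0,-120],"roll":0,"hand":60},{"offset":[0,0,-120],"roll":0,"hand":60},{"offset":[0,0,-120],"roll":0,"hand":60}]}}

```text
clock: 25.62
tool_pos: [0.4124, 0.0335, 0.2097]
orientation: [-179.9, 0.2, -112.1]
force: [0.2, 0.5, -0.8]
opening: 0.0596
```

```bash
python3 - <<'E'
from discs import *
print(o['clock'],o['force'],o['tool_pos'],o['orientation'],torack(o['tool_pos']),o['opening'])
s=discs('z1',.019,(60,140,470,320)); b=snap('side','z1d')
A=cv2.resize(s['img'][100:300,70:430],(800,444),interpolation=cv2.INTER_CUBIC)
cv2.imwrite('pics/z.png',A[:,:,::-1])
E
```

```text
25.6167 [ 0.20216605  0.52659306 -0.81132116] [0.41236813 0.03347921 0.20974972] [-1.79874984e+02  1.77261776e-01 -1.12055905e+02] [-0.23   -0.0279] 0.05964227319735556
[144, 199, 27, 21, 437] [156.8 209.1] [ 0.394  -0.3178  0.019 ] board [-0.0574  0.0374]
[119, 217, 28, 22, 486] [132.2 227.5] [ 0.4363 -0.3793  0.019 ] board [-0.0572 -0.0372]
[194, 225, 28, 24, 509] [207.4 236.5] [ 0.522  -0.2034  0.019 ] board [0.1128 0.0598]
[149, 258, 31, 26, 618] [164.2 270.7] [ 0.5875 -0.3108  0.019 ] board [ 0.1064 -0.0658]
```

View pics/z.png

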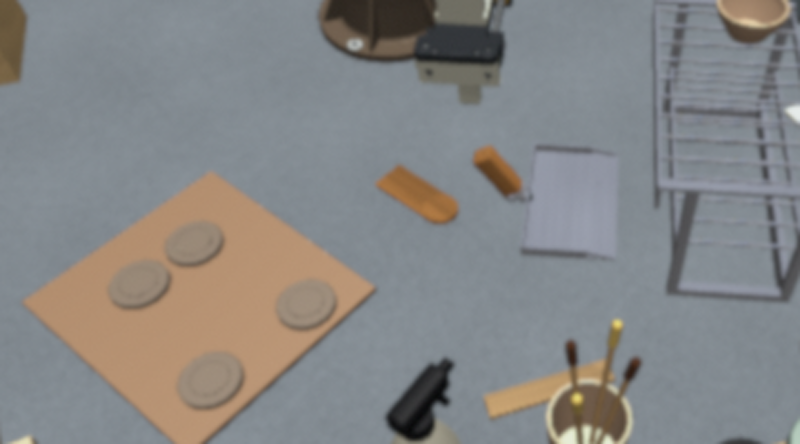

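```bash
python3 - <<'E'
from st import *
s=load('z1')
q=[torack(onz(s,(70+u/2.222,100+v/2.222),z)) for u,v,z in((617,157,.001),(615,258,.001),(538,147,.016),(524,253,.016))]; print(q)
print(order.close_job())
E
```

```text
[array([-0.0609,  0.0558]), array([-0.0603, -0.1144]), array([-0.1668,  0.0513]), array([-0.1695, -0.1267])]
the job is handed in; nothing more can be done
None
```

Both clay discs are on the ware board, the scoop is back on the bare table and released, and the job is handed in at about 26 s of the allowed 67. `close_job` gives no verdict, so the results below come from my own checks.

**What I did**
- **Reaching under the shelf:** The jog moves could not tilt the hand. I held the scoop by the rear edge of its grip, so the gripper body stopped an estimated 3 mm short of the upper bar at the deepest point, with no sudden force jump to suggest contact.
- **Gathering:** I pushed the nose under both discs against the stop bar and drew them out. I then regripped mid-handle and used a quick forward stroke to slide the discs about 25 mm deeper onto the pan.
- **Tipping:** I carried the scoop level to the board and set it down. Holding it lightly at the top of the grip so it could pivot, I raised the handle until it leaned about 27°. The discs slid until their front edges met the board, and I drew the scoop out from under them.
- **Laying down:** I set the scoop in front of the rack, let go and raised the hand clear.

**Last checks**

| Item | Result |
|---|---|
| Gathered discs, board frame | (-57, +37) and (-57, -37) mm, unchanged over the last three pictures |
| Discs already on the board | (113, 60) and (106, -66) mm, no measurable shift |
| Scoop | outline fits lying flat, nose 30 mm clear of the rack's front, beside the rib |
| Other objects | rib, strip, pot, bottle and bowl look undisturbed in the last picture; mould not in it and not checked |

**Uncertain or disagreeing**
- The pan measured about 107 mm long in that view instead of 115. The same shortfall appeared when it certainly lay flat.
- The nose may have lifted a few millimetres off the board during tipping. The discs still came down without visible movement.
- That the discs and scoop lie flat is judged from the scene camera only; I did not measure their tilt.

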